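# Slide the parts tray home in the instrument stand

## Robot

A 6-joint arm with a two-finger parallel gripper is mounted at the origin on a cart in front of the work surface, level with it; the furniture and walls round the work are solid. World frame = base frame: x ahead of the robot, y to its left, z up, the work surface at z = 0. Lengths are in m, angles in rad, forces in N, time in s.
With the tool pointing down it reaches from about 0.275 to 0.85 m from the base axis. Payload 19 kg.
Tool frame: the origin (TCP) lies between the finger pads; the fingertips stand 22 mm ahead of it and the grasp point (between the pads) lies 3 mm ahead of it (arm.tcp_to_tips is the distance from the TCP to the fingertips, in m); z points along the fingers, y is the line along which they close (so a half turn about z gives the same grasp; the last joint's range is limited). The gripper opens to 85 mm and grips with 20 to 120 N. Pads are 22 mm wide; open, the fingers measure 114 mm over their backs; the gripper's body (76 mm by 85 mm) begins 54 mm behind the grasp point. The pads swing forward as they close: fully open they stand 13 mm farther back than shut.
Start: joints at [0.982, 0.15, 1.437, -0, 1.554, -0.134], TCP at [0.253, 0.517, 0.253] pointing down, gripper open.
Joint ranges: [-2.8, 2.8], [-0.68, 2.1], [0.12, 2.68], [-1.39, 4.53], [0.16, 2.79], [-2.81, 2.81]. Speed limits (rad/s): [1.89, 1.89, 2.22, 3.01, 3.01, 3.01].

## Interface

Orientations are given as a unit quaternion [x, y, z, w].
In Python, from plant import sense, viewer, order, arm gives the robot as it stands.
- The arm moves only by the tool jog_arm, never from a script. Its argument "motion" is a list of rows, each a list of 7 numbers: the opening in per cent of the stroke, from 0 (shut) to 100 (fully open), then the shift along the tool's x, y, z scaled (see below), then the turn, a rotation vector about the tool's x, y, z scaled (see below). In form: [[jaw, dx, dy, dz, ax, ay, az], ...]. A call has 1 to 20 rows; each row is the pose to reach, as a shift and turn from the pose commanded when the call began, along the tool's axes at that moment; what a row does not reach only later rows make up. The controller multiplies each number of a shift by 100 mm and each number of a turn by 90 degrees. A row lasts 1/8 s, in which the tool goes at most 62.5 mm and 10.7 degrees, less where a joint would pass 70% of its speed; a pose out of reach is approached as far as the arm can. A call with a number of a shift or a turn outside -1 to 1 is refused whole. A call with a gripper value outside its range is refused whole. The fingers move at their own pace and stop on an object; "squeeze" is the grip in N (left out, the last holds). Time passes only in rows, so rows that repeat a pose let the fingers close. It gives the time, the measured TCP pose, the force, the opening and the grip force at its end, in the units of the state.
- sense(): the state, without advancing time (a new reading comes with each control period).
- viewer.capture(name): name is "side" or "top" or "wrist"; returns (picture, depth): 400x640x3 uint8, red, green, blue; 400x640 float32, m along the optical axis (not along the pixel's ray), 0 where there is no reading.
- viewer.get_calibration(name): a dict with "intrinsics" (3x3 intrinsics, pixels), "R" (3x3) and "t" (3): a world point X has camera coordinates R X + t; the wrist camera has in their place "T_tool_cam" (4x4, takes a point from camera to tool coordinates, whose origin is the TCP and whose axes are the flange's). Camera axes: x right, y down, z forward; pixel columns grow to the right and rows downward; lengths in m; the calibration is good to about 2 mm. A picture is of the moment at which its call begins: read the wrist's pose just before it. get_calibration takes no time and is no camera call.
- order.close_job(): hands the job in; it is judged then, once.
The state is a dict: "time": time; "q": joint angles; "joint_velocities": joint speeds; "tau": joint torques, N m; "eef_pos": TCP position; "orientation": TCP orientation; "force": force on the tool from outside, world axes, zero at the start; "ft_torque": the same for the moment, N m; "grip_width": opening from 0.0 (shut) to 1.0 (fully open); "grasp_force": force on a finger pad.
Only numpy, scipy, OpenCV 4.12 (cv2) and the standard library are available. Lean on these libraries where they do the work, as an engineer would, in place of code of your own. Each camera call takes 0.05 s, during which the arm holds its last target. There are 200 camera calls.

## Task

Slide the aluminium parts tray, with the wax pattern lying in it, back end first into the low bay in the front of the grey instrument stand, feeling its way between the hidden runners, and press it gently until it is fully home against the hidden stop. Never force it, keep the wax pattern in the tray, leave the other things on the bench alone, and let go of the tray at the end.

Things in the scene. Friction and masses are not known exactly. Their poses are not given: they have to be found in the camera images.
- stand: Fixed low grey sheet-metal stand on the bench, 180 deep (x) x 170 wide (y) x 46 mm high; a speed control box, 68 mm high, stands on top, its front about 50 mm behind the stand's. Origin: centre of its underside; x points from its open front to its back (the way the tray goes in), z up. It has no floor: the tray slides on the bench.
- stand_mouth (a point): Centre of the bay's mouth, in the plane of the stand's front, 14 mm above the bench; axes as the stand's. The mouth is 140 mm wide and 38 mm high from the bench. When the tray is home its front wall still stands 4 to 28 mm out of this plane, depending on where the stop is clamped.
- seat (a joint): Soft sprung feeler (under 0.3 N) in the hidden solid stop between the runners, in m: 0 free, 0.006 when the tray's back wall lies against the stop. Home means more than 0.004. The stop is clamped anywhere over a range of 24 mm in depth, different each time.
- tray: Open aluminium tray standing on the bench, 110 long (x) x 90 wide (y) x 26 mm high, walls 3 mm, about 0.2 kg. Origin: centre of its underside; x points from its front (with the fin) to its back, which enters the stand first.
- tray_fin (a point): Centre of the upright pull fin on the tray's front: 12 mm thick (y), 36 mm long (x), from 2 to 40 mm above the bench; this point is 21 mm above the bench, 75.5 mm in front of the tray's centre and 20.5 mm in front of its front wall; the fin's free end is 15 mm further in front. Axes as the tray's.
- tray_back (a point): Middle of the outer face of the tray's back wall, 14 mm above the bench, 55 mm behind the tray's centre.
- wax_pattern: Small green wax pattern, 31 x 34 x 10 mm, loose on the tray's floor; origin at its underside.
- glass_jar: Bystander: capped glass jar, 45 mm across, 54 mm high; origin at the centre of its underside.
- vial_3: Bystander: slim vial with a white cap, 28 mm across, 62 mm high; origin at the centre of its underside.
- measuring_beaker: Bystander: clear measuring beaker, 66 mm across, 97 mm high; origin at the centre of its underside.
- bay_middle (a point): Stand's middle line 40 mm behind its front, 14 mm above the bench; axes as the stand's. Two hidden upright slick plastic runners about 92 mm apart guide the 90 mm wide tray. Flares, open to about 116 mm, start 8 mm behind the front and end here. The runners are clamped up to 9 mm left or right of this line and turned up to 0.05 rad: unseen, different each time. Pushes of 3 to 12 N suffice.

How it is judged:
By the outcome, as a careful person would: the job done as asked, in the order asked, and still so for the second after the job is handed in, with the robot touching nothing.
It also fails if it takes over 72 s, if anything falls off the work surface, if the arm or the gripper's body presses on something with over 40 N, if the wrist force passes 120 N, or if a joint passes its speed limit or range.

## Working session

There is one attempt and no reset: what is moved stays moved. The work goes in short steps, Python scripts to look and compute and a tool call to move; the robot and the scene stay as the last step left them, time stands still between calls to the robot, and variables do not carry over. Pictures are saved under pics/ and viewed, at most 10 in all, crops included, and the job is handed in when it is done.

Besides the shell and the picture viewer there is one more tool, called after "Request:" in YAML: its name, and indented under it one key for each argument. jog_arm: Moves the arm, as the interface text tells. Shifts and turns lie within -1 to 1; 1 stands for 100 mm of shift or 90 degrees of turn. Its arguments: {"type":"object","properties":{"motion":{"type":"array","items":{"type":"array","items":{"type":"number"}}},"squeeze":{"type":"number"}},"required":["motion"]}

```bash
mkdir -p pics; cat > h.py <<'E'
import numpy as np, cv2
from plant import sense, viewer, order, arm
def cap(n,f=None):
    im,d=viewer.capture(n)
    if f: cv2.imwrite('pics/'+f,im[:,:,::-1]); np.save('pics/'+f+'.npy',d)
    return im,d
def pts(n,d,s=None):
    c=viewer.get_calibration(n);K=np.array(c['intrinsics'])
    v,u=np.mgrid[0:d.shape[0],0:d.shape[1]]
    P=np.stack([(u-K[0,2])/K[0,0]*d,(v-K[1,2])/K[1,1]*d,d],-1)
    if 'R' in c: return (P-np.array(c['t']))@np.array(c['R'])
    from scipy.spatial.transform import Rotation as R
    T=np.array(c['T_tool_cam']);P=P@T[:3,:3].T+T[:3,3]
    return P@R.from_quat(s['orientation']).as_matrix().T+np.array(s['eef_pos'])
E
python3 - <<'E'
from h import *
s=sense();print(s['time'],s['eef_pos'],s['orientation'],s['force'],s['grip_width'],arm.tcp_to_tips)
a,d=cap('top','top0.png');b,e=cap('side','side0.png')
for n in('top','side'):
    c=viewer.get_calibration(n);R=np.array(c['R']);print(n,-R.T@np.array(c['t']),R.round(2).tolist())
E
```

```text
0.0 [0.25246751 0.51635982 0.25270191] [ 2.25423574e-01  9.74260673e-01 -5.56320627e-04 -2.07990871e-04] [-0.07699356 -0.26020353  0.22299349] 1.0008242927005766 0.022
top [0.44591348 0.06065439 1.3189751 ] [[0.02, -1.0, -0.01], [-0.99, -0.02, -0.1], [0.1, 0.01, -0.99]]
side [ 0.36830695 -0.75108633  0.52819297] [[0.96, -0.27, -0.01], [-0.15, -0.48, -0.86], [0.22, 0.83, -0.5]]
```

View pics/top0.png

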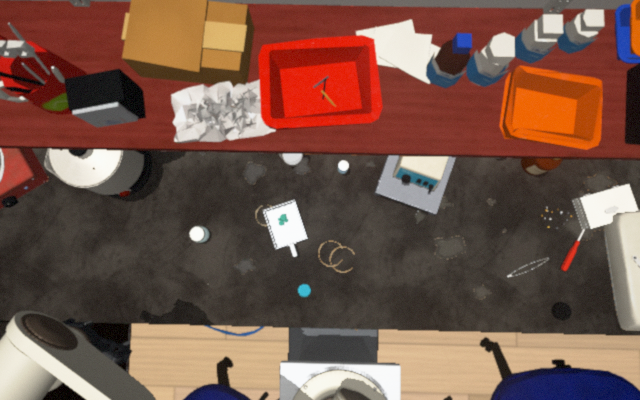

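View pics/side0.png

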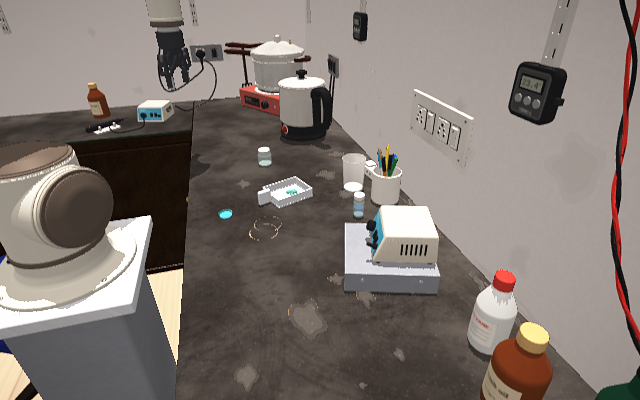

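The top view shows the tray at (285,225) with its fin at (293,250) pointing to the robot, and the stand at (415,185) with its front edge along (380,195)-(437,212). The vial at (343,166) and jar at (200,234) are clear of the path. Next I'll measure both poses.

```bash
cat > m.py <<'E'
from h import *
def tray(a,P,roi):
    r0,r1,c0,c1=roi
    m=np.zeros(a.shape[:2],np.uint8)
    z=P[...,2]; m[r0:r1,c0:c1]=((a.min(-1)>120))[r0:r1,c0:c1]
    return m
E
python3 - <<'E'
from h import *
a=cv2.imread('pics/top0.png')[:,:,::-1];d=np.load('pics/top0.png.npy');P=pts('top',d)
for (u,v) in [(250,270),(285,225),(293,252),(343,166),(300,180),(415,205),(390,160),(420,165),(320,130),(430,290)]: print(u,v,P[v,u].round(3),a[v,u])
def rect(m,n):
    k,l,st,ce=cv2.connectedComponentsWithStats(m.astype(np.uint8))
    i=1+st[1:,4].argmax();mm=l==i
    q=P[mm][:,:2].astype(np.float32);r=cv2.minAreaRect(q);print(n,st[i],r,q.mean(0),cv2.boxPoints(r).round(3).tolist(), P[mm][:,2].mean());return mm
g=np.zeros(a.shape[:2],bool);g[190:265,250:320]=1
t=g&(a.min(-1)>110);rect(t,'tray+fin')
body=cv2.morphologyEx(t.astype(np.uint8),cv2.MORPH_CLOSE,np.ones((9,9)));body=cv2.morphologyEx(body,cv2.MORPH_OPEN,np.ones((15,15)));rect(body>0,'body')
f=t&(body==0);rect(f,'fin')
g[:]=0;g[150:220,365:465]=1
rect(g&(P[...,2]>.035)&(P[...,2]<.056),'stand top')
rect(g&(P[...,2]>.08),'box')
import cv2
cv2.imwrite('pics/c0.png',cv2.resize(a[140:270,240:470,::-1],None,fx=3.4,fy=3.4,interpolation=cv2.INTER_CUBIC))
E
```

```text
250 270 [0.391 0.251 0.003] [79 73 62]
285 225 [0.514 0.159 0.007] [250 251 252]
293 252 [0.442 0.134 0.043] [250 250 252]
343 166 [0.67  0.007 0.061] [251 251 252]
300 180 [0.64  0.122 0.   ] [64 53 49]
415 205 [ 0.572 -0.184  0.051] [179 178 185]
390 160 [ 0.692 -0.119  0.044] [172 172 178]
420 165 [ 0.666 -0.184  0.117] [240 232 213]
320 130 [0.635 0.066 0.577] [130  50  39]
430 290 [ 0.348 -0.234 -0.001] [66 58 50]
tray+fin [ 263  199   45   58 1514] ((0.49708783626556396, 0.14989425241947174), (0.17521816492080688, 0.10783715546131134), 28.557985305786133) [0.5132005  0.15896739] [[0.39399999380111694, 0.1550000011920929], [0.44600000977516174, 0.061000000685453415], [0.6000000238418579, 0.14399999380111694], [0.5479999780654907, 0.23899999260902405]] 0.01300267052851697
body [ 265  203   39   45 1446] ((0.49601420760154724, 0.14988788962364197), (0.1743711233139038, 0.10717037320137024), 29.11236000061035) [0.5149309  0.16091962] [[0.39399999380111694, 0.15399999916553497], [0.44600000977516174, 0.061000000685453415], [0.5979999899864197, 0.14499999582767487], [0.54600000381469
[... 421 characters left out ...]
80   59 1855] ((0.650510847568512, -0.1863810420036316), (0.17116808891296387, 0.15911781787872314), 71.55380249023438) [ 0.61811936 -0.17793672] [[0.5479999780654907, -0.24199999868869781], [0.6990000009536743, -0.2930000126361847], [0.753000020980835, -0.12999999523162842], [0.6019999980926514, -0.07999999821186066]] 0.04654337336435881
box [ 365  150  100   43 1884] ((0.5927315950393677, -0.0829412043094635), (0.11388322710990906, 0.3946283459663391), 29.538455963134766) [ 0.6360862  -0.15316959] [[0.44600000977516174, 0.061000000685453415], [0.6399999856948853, -0.28299999237060547], [0.7400000095367432, -0.22699999809265137], [0.5450000166893005, 0.11699999868869781]] 0.2805347655214366
```

View pics/c0.png

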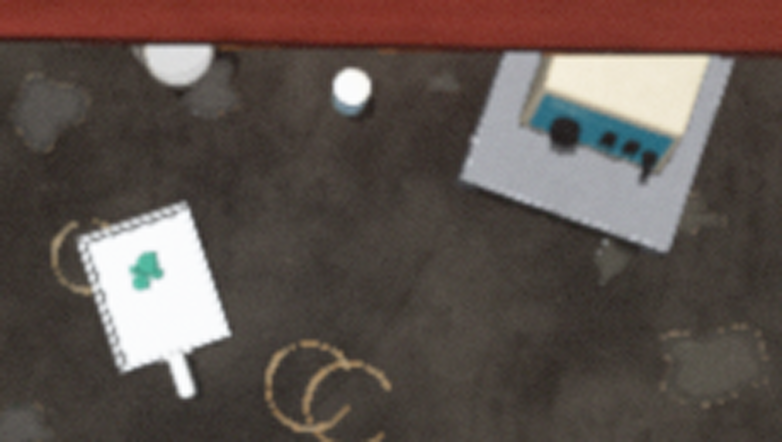

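The crop shows the tray rim corners at (78,240), (188,203), (232,335), (122,372) and the stand's front top corners at (460,180), (668,250), scale 3.4 from (240,140). I'll cast rays onto the rim and top planes.

```bash
cat >> h.py <<'E'
def ray(n,u,v,z,s=None):
    A,B=[pts(n,np.full((400,640),k),s)[int(round(v)),int(round(u))] for k in(1.,2.)] if 0 else [None,None]
    c=viewer.get_calibration(n);K=np.array(c['intrinsics']);r=np.linalg.inv(K)@[u,v,1]
    if 'R' in c: R=np.array(c['R']);o=-R.T@np.array(c['t']);w=R.T@r
    else:
        from scipy.spatial.transform import Rotation as Q
        T=np.array(c['T_tool_cam']);M=Q.from_quat(s['orientation']).as_matrix();o=M@T[:3,3]+np.array(s['eef_pos']);w=M@T[:3,:3]@r
    return o+w*(z-o[2])/w[2]
E
sed -i '/if 0 else/d' h.py
python3 - <<'E'
from h import *
f=lambda x,y,z:ray('top',240+x/3.4,140+y/3.4,z)
c=[f(*p,.026) for p in[(78,240),(188,203),(232,335),(122,372)]];c=np.array(c);print(c.round(3))
m=c.mean(0);ax=(c[0]+c[1]-c[2]-c[3])[:2];print('tray',m,np.degrees(np.arctan2(ax[1],ax[0])),[np.linalg.norm(c[i]-c[i-1]) for i in range(4)])
e=ax/np.linalg.norm(ax);print('fin',m[:2]-e*.0755, 'finend', f(190,393,.04))
l=f(460,180,.046);r=f(668,250,.046);print(l,r,np.linalg.norm(l-r));t=(l-r)[:2];print('stand yaw',np.degrees(np.arctan2(-t[0],t[1])),(l+r)/2)
print(viewer.get_calibration('wrist')['T_tool_cam'])
from scipy.spatial.transform import Rotation as Q
print(Q.from_quat(sense()['orientation']).as_matrix().round(3))
E
```

```text
[[0.551 0.218 0.026]
 [0.582 0.132 0.026]
 [0.479 0.095 0.026]
 [0.448 0.181 0.026]]
tray [0.5149482  0.15658978 0.026     ] 19.97640783779799 [np.float64(0.10973143116655378), np.float64(0.09163778726058809), np.float64(0.10989563130437001), np.float64(0.09085391196310379)]
fin [0.44399078 0.13079647] finend [0.43293216 0.12617545 0.04      ]
[ 0.602227   -0.08025593  0.046     ] [ 0.55083389 -0.24144637  0.046     ] 0.1691851347898755
stand yaw -17.68408757287641 [ 0.57653044 -0.16085115  0.046     ]
[[-1.14667669e-03 -9.53219360e-01 -3.02277252e-01  7.73709972e-02]
 [ 9.99999248e-01 -1.22470967e-03  6.86162860e-05 -4.06820773e-04]
 [-4.35608245e-04 -3.02276946e-01  9.53220047e-01 -1.21147790e-01]
 [ 0.00000000e+00  0.00000000e+00  0.00000000e+00  1.00000000e+00]]
[[-0.898  0.439 -0.001]
 [ 0.439  0.898 -0.001]
 [ 0.    -0.001 -1.   ]]
```

Request:
jog_arm:
  motion:
    - [60,-0.3,-0.25,0,0,0,-0.1]
    - [60,-0.6,-0.5,0,0,0,-0.21]
    - [60,-0.9,-0.7,0,0,0,-0.32]
    - [60,-1,-0.775,0,0,0,-0.43]
    - [60,-1,-0.775,0,0,0,-0.511]
    - [60,-1,-0.775,0,0,0,-0.511]
  squeeze: 30

```text
time: 0.85
eef_pos: [0.3084, 0.4028, 0.2531]
orientation: [-0.173, 0.985, -0.0, -0.0]
force: [-0.5, -0.8, -0.4]
grip_width: 0.604
grasp_force: 0.0
```

Request:
jog_arm:
  motion:
    - [60,-0.1,-0.5,0.2,0,0,0]
    - [60,-0.1,-1,0.3,0,0,0]

```text
time: 1.1
eef_pos: [0.352, 0.3115, 0.2221]
orientation: [-0.172, 0.985, -0.0, -0.001]
force: [-0.1, 0.4, -0.5]
grip_width: 0.598
grasp_force: 0.0
```

Request:
jog_arm:
  motion:
    - [60,-0.1,-0.5,0.2,0,0,0]
    - [60,-0.1,-1,0.3,0,0,0]

```text
time: 1.35
eef_pos: [0.3957, 0.2204, 0.1923]
orientation: [-0.171, 0.985, -0.0, -0.0]
force: [0.8, -0.2, 0.2]
grip_width: 0.601
grasp_force: 0.0
```

Request:
jog_arm:
  motion:
    - [60,-0.1,-0.5,0.2,0,0,0]
    - [60,-0.12,-1,0.4,0,0,0]
    - [60,-0.12,-1,0.4,0,0,0]
    - [60,-0.12,-1,0.4,0,0,0]

```text
time: 1.85
eef_pos: [0.4407, 0.1322, 0.1534]
orientation: [-0.172, 0.985, 0.0, -0.0]
force: [-0.6, -0.4, 1.0]
grip_width: 0.601
grasp_force: 0.0
```

```bash
python3 - <<'E'
from h import *
s=sense();cap('wrist','w1.png');print(s['time'],s['eef_pos'],s['orientation'],s['grip_width'])
E
```

```text
1.85 [0.44068623 0.1321622  0.15338445] [-1.71858147e-01  9.85121692e-01  9.85722401e-05 -1.37727536e-04] 0.6014057619026019
```

View pics/w1.png

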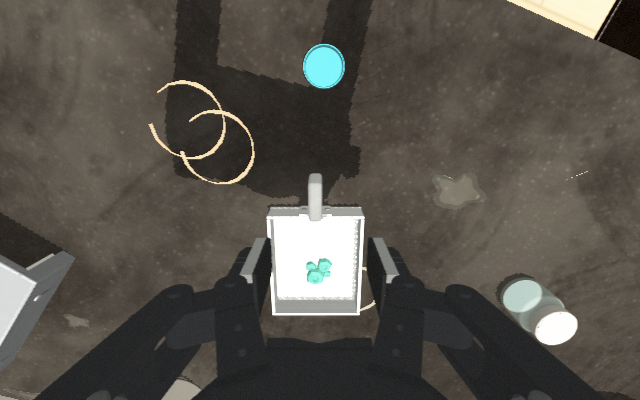

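The wrist view shows the fin's top from (315,175) to (315,219), centred between the open fingers. The wax lies at (318,270). I'll fix the fin position with a ray.

```bash
python3 - <<'E'
from h import *
from scipy.spatial.transform import Rotation as Q
s=sense()
M=Q.from_quat(s['orientation']).as_matrix()
for p in[(315.5,175),(315.5,219)]:
    X=ray('wrist',*p,.04,s);print(X,M.T@(X-s['eef_pos']))
for p in[(268,209,.026),(362,209,.026)]: print(M.T@(ray('wrist',*p,s=s)-s['eef_pos']))
E
```

```text
[0.42358836 0.12314754 0.04      ] [ 0.01929837 -0.00309534  0.11362872]
[0.46072483 0.13637865 0.04      ] [-0.02012427 -0.00328055  0.11364234]
[-0.01604439 -0.04676783  0.12763702]
[-0.01616209  0.03904184  0.12764477]
```

Request:
jog_arm:
  motion:
    - [60,0.02,-0.035,0.4,0,0,0]
    - [60,0.02,-0.035,0.8,0,0,0]

```text
time: 2.15
eef_pos: [0.4401, 0.129, 0.0731]
orientation: [-0.173, 0.985, -0.0, 0.001]
force: [0.6, 0.6, 0.6]
grip_width: 0.602
grasp_force: 0.0
```

Request:
jog_arm:
  motion:
    - [60,0,0,0.25,0,0,0]
    - [60,0,0,0.43,0,0,0]
    - [60,0,0,0.43,0,0,0]
    - [8,0,0,0.43,0,0,0]
    - [0,0,0,0.43,0,0,0]
    - [0,0,0,0.43,0,0,0]
    - [0,0,0,0.43,0,0,0]
    - [0,0,0,0.43,0,0,0]
  squeeze: 30

```text
time: 3.15
eef_pos: [0.4404, 0.1281, 0.0312]
orientation: [-0.173, 0.985, 0.0, 0.001]
force: [-2.5, 2.0, 7.3]
grip_width: 0.133
grasp_force: 33.9
```

Request:
jog_arm:
  motion:
    - [0,0.02,-0.06,-0.006,0,0,0]
    - [0,0.06,-0.16,-0.006,0,0,0]
    - [0,0.11,-0.28,-0.006,0,0,0]
    - [0,0.16,-0.4,-0.006,0,0,0]
    - [0,0.21,-0.52,-0.006,0,0,0]
    - [0,0.26,-0.64,-0.006,0,0,0]
    - [0,0.31,-0.76,-0.006,0,0,0]
    - [0,0.36,-0.88,-0.006,0,0,0]
    - [0,0.41,-0.98,-0.006,0,0,0]

```text
time: 4.28
eef_pos: [0.4351, 0.0207, 0.0312]
orientation: [-0.173, 0.985, -0.0, 0.0]
force: [0.7, 3.8, 4.9]
grip_width: 0.133
grasp_force: 33.6
```

Request:
jog_arm:
  motion:
    - [0,0.05,-0.12,0,0,0,0.02]
    - [0,0.1,-0.24,0,0,0,0.05]
    - [0,0.15,-0.36,0,0,0,0.09]
    - [0,0.2,-0.48,0,0,0,0.13]
    - [0,0.25,-0.6,0,0,0,0.17]
    - [0,0.3,-0.72,0,0,0,0.21]
    - [0,0.35,-0.84,0,0,0,0.25]
    - [0,0.39,-0.94,0,0,0,0.29]
    - [0,0.41,-0.98,0,0,0,0.32]
    - [0,0.41,-0.98,0,0,0,0.35]
    - [0,0.41,-0.98,0,0,0,0.38]
    - [0,0.41,-0.98,0,0,0,0.41]
    - [0,0.41,-0.98,0,0,0,0.419]
    - [0,0.41,-0.98,0,0,0,0.419]
    - [0,0.41,-0.98,0,0,0,0.419]

```text
time: 6.15
eef_pos: [0.4297, -0.0852, 0.0312]
orientation: [0.155, 0.988, -0.0, 0.0]
force: [1.1, 1.7, 6.2]
grip_width: 0.137
grasp_force: 33.6
```

```bash
python3 - <<'E'
from h import *
from scipy.spatial.transform import Rotation as Q
s=sense();print(s['time'],s['eef_pos'],s['force'],s['ft_torque'],s['grasp_force'])
M=Q.from_quat(s['orientation']).as_matrix();print(M.round(3), 'tool x yaw-180', np.degrees(np.arctan2(-M[1,0],-M[0,0])))
a,d=cap('top','top1.png')
cv2.imwrite('pics/c1.png',cv2.resize(a[150:270,340:480,::-1],None,fx=5,fy=5,interpolation=cv2.INTER_CUBIC))
a,d=cap('wrist','w2.png')
E
```

```text
6.15 [ 0.42972443 -0.08515321  0.03121732] [1.08939056 1.67735839 6.19183329] [ 0.27324252 -0.24953465  0.0283241 ] 33.632951974868774
[[-0.952  0.306  0.001]
 [ 0.306  0.952 -0.   ]
 [-0.001 -0.    -1.   ]] tool x yaw-180 -17.81511544030817
```

View pics/w2.png

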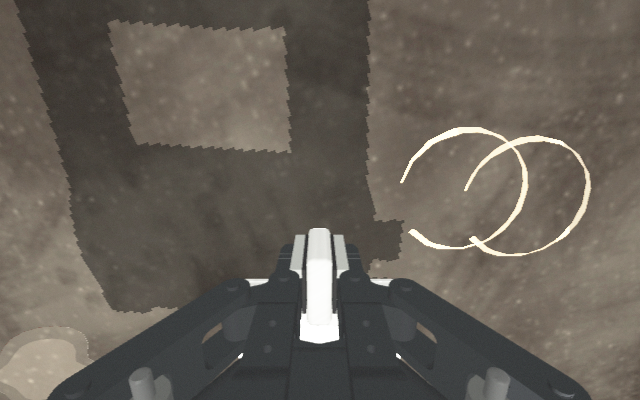

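The wrist view only shows the fin gripped squarely between the pads at (318,280). Next I'll shift sideways onto the stand's middle line.

Request:
jog_arm:
  motion:
    - [0,0,-0.08,0,0,0,0]
    - [0,0,-0.18,0,0,0,0]
    - [0,0,-0.277,0,0,0,0]
    - [0,0,-0.277,0,0,0,0]
    - [0,0,-0.277,0,0,0,0]

```text
time: 6.88
eef_pos: [0.421, -0.1121, 0.0312]
orientation: [0.155, 0.988, -0.001, 0.0]
force: [-2.0, -4.0, 6.2]
grip_width: 0.136
grasp_force: 33.7
```

```bash
python3 - <<'E'
from h import *
s=sense();print(s['time'],s['eef_pos'],s['force'],s['ft_torque'])
a,d=cap('top','top1.png')
cv2.imwrite('pics/c1.png',cv2.resize(a[150:270,340:480,::-1],None,fx=5,fy=5,interpolation=cv2.INTER_CUBIC))
E
```

```text
6.875 [ 0.42102547 -0.11206218  0.03124685] [-1.9581188  -3.99672166  6.23681329] [-0.62188374  0.13652678 -0.08886897]
```

View pics/c1.png

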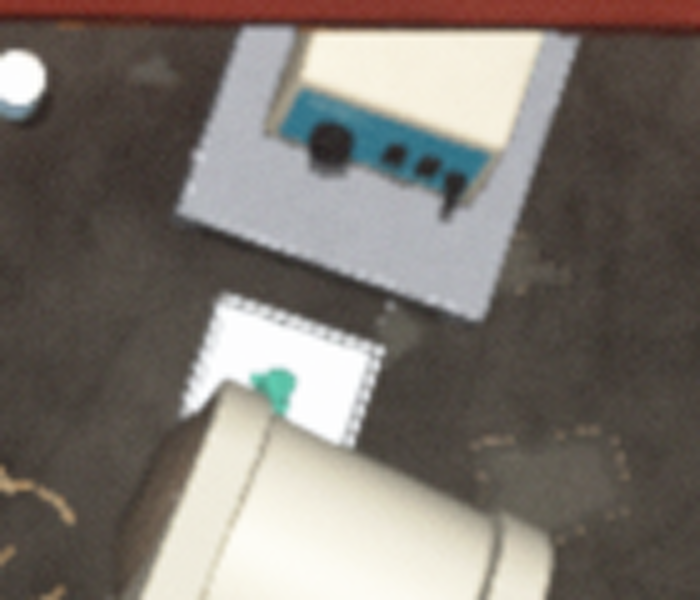

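Tray back corners are at (222,296) and (383,348), stand front corners at (180,213) and (483,318), and the wax is in the tray. I'll check the alignment.

```bash
python3 - <<'E'
from h import *
f=lambda x,y,z:ray('top',340+x/5,150+y/5,z)[:2]
l,r=f(180,213,.046),f(483,318,.046);a,b=f(222,296,.026),f(383,348,.026)
n=(l-r)/np.linalg.norm(l-r);e=np.array([n[1],-n[0]]);m=(l+r)/2
print(m,np.linalg.norm(l-r),np.linalg.norm(a-b));yaw=lambda t:np.degrees(np.arctan2(-t[0],t[1]))
print('yaw stand,tray',yaw(n),yaw(a-b)); d=(a+b)/2-m;print('along',d@e,'lat',d@n)
E
```

```text
[ 0.57691398 -0.16194951] 0.1680865095982371 0.08990836659041744
yaw stand,tray -18.207093033175028 -16.90816598879982
along -0.030924873024941478 lat 0.0021941059219640346
```

Request:
jog_arm:
  motion:
    - [0,-0.06,-0.01,-0.005,0,0,0]
    - [0,-0.14,-0.01,-0.005,0,0,0]
    - [0,-0.22,-0.01,-0.005,0,0,0]
    - [0,-0.3,-0.01,-0.005,0,0,0]
    - [0,-0.36,-0.01,-0.005,0,0,0]
    - [0,-0.36,-0.01,-0.005,0,0,0]
    - [0,-0.36,-0.01,-0.005,0,0,0]

```text
time: 7.8
eef_pos: [0.4552, -0.1226, 0.0314]
orientation: [0.154, 0.988, -0.0, -0.0]
force: [0.5, 0.6, -1.2]
grip_width: 0.134
grasp_force: 32.7
```

Request:
jog_arm:
  motion:
    - [0,-0.02,0,0,0,0,0]
    - [0,-0.04,0,0,0,0,0]
    - [0,-0.06,0,0,0,0,0]
    - [0,-0.06,0,0,0,0,0]

```text
time: 8.3
eef_pos: [0.4612, -0.1246, 0.0314]
orientation: [0.155, 0.988, -0.0, 0.0]
force: [0.6, 0.0, -1.5]
grip_width: 0.135
grasp_force: 32.6
```

Request:
jog_arm:
  motion:
    - [0,-0.02,0,0,0,0,0]
    - [0,-0.04,0,0,0,0,0]
    - [0,-0.06,0,0,0,0,0]
    - [0,-0.06,0,0,0,0,0]

```text
time: 8.8
eef_pos: [0.4669, -0.1264, 0.0314]
orientation: [0.155, 0.988, -0.0, 0.0]
force: [1.1, 0.7, -1.7]
grip_width: 0.134
grasp_force: 32.6
```

Request:
jog_arm:
  motion:
    - [0,-0.015,0,0,0,0,0]
    - [0,-0.03,0,0,0,0,0]
    - [0,-0.04,0,0,0,0,0]
    - [0,-0.04,0,0,0,0,0]

```text
time: 9.3
eef_pos: [0.4706, -0.1276, 0.0314]
orientation: [0.155, 0.988, -0.0, 0.0]
force: [-0.2, 0.4, -1.2]
grip_width: 0.136
grasp_force: 32.6
```

Request:
jog_arm:
  motion:
    - [0,-0.015,0,0,0,0,0]
    - [0,-0.03,0,0,0,0,0]
    - [0,-0.03,0,0,0,0,0]

```text
time: 9.68
eef_pos: [0.4735, -0.1285, 0.0314]
orientation: [0.155, 0.988, -0.0, 0.0]
force: [0.6, -0.8, -1.6]
grip_width: 0.14
grasp_force: 32.6
```

Request:
jog_arm:
  motion:
    - [0,-0.01,0,0,0,0,0]
    - [0,-0.02,0,0,0,0,0]
    - [0,-0.02,0,0,0,0,0]

```text
time: 10.05
eef_pos: [0.4754, -0.1291, 0.0314]
orientation: [0.155, 0.988, -0.0, 0.0]
force: [0.1, -0.3, -0.5]
grip_width: 0.134
grasp_force: 32.6
```

Back wall is about 26 mm in with no contact yet.

Request:
jog_arm:
  motion:
    - [0,-0.01,0,0,0,0,0]
    - [0,-0.02,0,0,0,0,0]
    - [0,-0.02,0,0,0,0,0]

```text
time: 10.42
eef_pos: [0.4773, -0.1297, 0.0314]
orientation: [0.155, 0.988, -0.0, 0.0]
force: [0.2, -0.2, -0.2]
grip_width: 0.135
grasp_force: 32.6
```

Request:
jog_arm:
  motion:
    - [0,-0.01,0,0,0,0,0]
    - [0,-0.02,0,0,0,0,0]
    - [0,-0.02,0,0,0,0,0]

```text
time: 10.8
eef_pos: [0.4792, -0.1304, 0.0314]
orientation: [0.155, 0.988, -0.0, 0.0]
force: [0.6, -1.1, -0.5]
grip_width: 0.137
grasp_force: 32.6
```

Request:
jog_arm:
  motion:
    - [0,-0.01,0,0,0,0,0]
    - [0,-0.02,0,0,0,0,0]
    - [0,-0.02,0,0,0,0,0]

```text
time: 11.18
eef_pos: [0.4811, -0.131, 0.0314]
orientation: [0.155, 0.988, -0.0, 0.0]
force: [1.1, 0.2, -0.5]
grip_width: 0.129
grasp_force: 32.6
```

Request:
jog_arm:
  motion:
    - [0,-0.01,0,0,0,0,0]
    - [0,-0.02,0,0,0,0,0]
    - [0,-0.02,0,0,0,0,0]

```text
time: 11.55
eef_pos: [0.483, -0.1316, 0.0314]
orientation: [0.155, 0.988, -0.0, 0.0]
force: [0.3, 0.0, -0.3]
grip_width: 0.137
grasp_force: 32.6
```

Request:
jog_arm:
  motion:
    - [0,-0.01,0,0,0,0,0]
    - [0,-0.02,0,0,0,0,0]
    - [0,-0.02,0,0,0,0,0]

```text
time: 11.92
eef_pos: [0.4848, -0.132, 0.0314]
orientation: [0.154, 0.988, 0.0, -0.0]
force: [-0.3, 2.5, 0.3]
grip_width: 0.134
grasp_force: 32.8
```

Request:
jog_arm:
  motion:
    - [0,-0.01,0,0,0,0,0]
    - [0,-0.02,0,0,0,0,0]
    - [0,-0.02,0,0,0,0,0]

```text
time: 12.3
eef_pos: [0.4869, -0.1328, 0.0314]
orientation: [0.154, 0.988, -0.0, 0.0]
force: [0.8, 1.8, -1.3]
grip_width: 0.133
grasp_force: 32.7
```

First contact: a light push to the left (+y), so I'll ease left 1 mm and carry on.

Request:
jog_arm:
  motion:
    - [0,-0.005,0.01,0,0,0,0]
    - [0,-0.015,0.01,0,0,0,0]
    - [0,-0.02,0.01,0,0,0,0]
    - [0,-0.02,0.01,0,0,0,0]

```text
time: 12.8
eef_pos: [0.489, -0.1325, 0.0314]
orientation: [0.155, 0.988, -0.0, 0.0]
force: [1.0, 0.1, -1.4]
grip_width: 0.133
grasp_force: 32.6
```

```bash
cat > f.py <<'E'
from h import *
from scipy.spatial.transform import Rotation as Q
s=sense();M=Q.from_quat(s['orientation']).as_matrix()
print(s['time'],s['eef_pos'],'Ftool',(M.T@s['force']).round(2),'Ttool',(M.T@s['ft_torque']).round(3),'yaw',np.degrees(np.arctan2(-M[1,0],-M[0,0])))
E
python3 f.py
```

```text
12.8 [ 0.48901796 -0.13251571  0.03143613] Ftool [-0.97  0.37  1.42] Ttool [-0.003 -0.067  0.044] yaw -17.7821922489086
```

Request:
jog_arm:
  motion:
    - [0,-0.01,0,0,0,0,0]
    - [0,-0.02,0,0,0,0,0]
    - [0,-0.03,0,0,0,0,0]
    - [0,-0.03,0,0,0,0,0]

```text
time: 13.3
eef_pos: [0.4919, -0.1334, 0.0314]
orientation: [0.155, 0.988, -0.0, 0.0]
force: [0.8, 0.0, -1.2]
grip_width: 0.135
grasp_force: 32.6
```

```bash
python3 f.py
```

```text
13.3 [ 0.49192264 -0.1333795   0.03143729] Ftool [-0.78  0.3   1.17] Ttool [ 0.018 -0.045 -0.017] yaw -17.779825602943394
```

Request:
jog_arm:
  motion:
    - [0,-0.01,0,0,0,0,0]
    - [0,-0.02,0,0,0,0,0]
    - [0,-0.03,0,0,0,0,0]
    - [0,-0.04,0,0,0,0,0]
    - [0,-0.04,0,0,0,0,0]

```text
time: 13.92
eef_pos: [0.4957, -0.1346, 0.0314]
orientation: [0.154, 0.988, -0.0, 0.0]
force: [0.6, 0.7, -0.4]
grip_width: 0.133
grasp_force: 32.6
```

```bash
python3 f.py
```

```text
13.925 [ 0.49572367 -0.1345944   0.03141738] Ftool [-0.41  0.81  0.39] Ttool [-0.015 -0.093  0.008] yaw -17.77540007614193
```

Request:
jog_arm:
  motion:
    - [0,-0.01,0,0,0,0,0]
    - [0,-0.02,0,0,0,0,0]
    - [0,-0.03,0,0,0,0,0]
    - [0,-0.04,0,0,0,0,0]
    - [0,-0.04,0,0,0,0,0]

```text
time: 14.55
eef_pos: [0.4995, -0.1358, 0.0314]
orientation: [0.155, 0.988, -0.0, 0.0]
force: [0.7, 0.5, -1.0]
grip_width: 0.131
grasp_force: 32.6
```

```bash
python3 f.py
```

```text
14.55 [ 0.49951581 -0.13582922  0.03140962] Ftool [-0.55  0.67  0.96] Ttool [-0.041 -0.096  0.014] yaw -17.78147827982148
```

Request:
jog_arm:
  motion:
    - [0,-0.01,0,0,0,0,0]
    - [0,-0.02,0,0,0,0,0]
    - [0,-0.03,0,0,0,0,0]
    - [0,-0.04,0,0,0,0,0]
    - [0,-0.04,0,0,0,0,0]

```text
time: 15.18
eef_pos: [0.5033, -0.1371, 0.0314]
orientation: [0.155, 0.988, -0.0, 0.0]
force: [0.0, -0.1, -1.2]
grip_width: 0.136
grasp_force: 32.6
```

```bash
python3 f.py
```

```text
15.175 [ 0.5033473  -0.13705065  0.03142155] Ftool [-0.09 -0.13  1.16] Ttool [ 0.023 -0.096 -0.002] yaw -17.779745443380254
```

Request:
jog_arm:
  motion:
    - [0,-0.01,0,0,0,0,0]
    - [0,-0.02,0,0,0,0,0]
    - [0,-0.03,0,0,0,0,0]
    - [0,-0.04,0,0,0,0,0]
    - [0,-0.04,0,0,0,0,0]

```text
time: 15.8
eef_pos: [0.5072, -0.1383, 0.0315]
orientation: [0.154, 0.988, -0.0, 0.0]
force: [0.8, -0.5, -0.3]
grip_width: 0.136
grasp_force: 32.6
```

```bash
python3 f.py
```

```text
15.8 [ 0.50717447 -0.13826775  0.03145527] Ftool [-0.86 -0.2   0.27] Ttool [ 0.054 -0.124  0.026] yaw -17.775307766209085
```

Request:
jog_arm:
  motion:
    - [0,-0.01,0,0,0,0,0]
    - [0,-0.02,0,0,0,0,0]
    - [0,-0.03,0,0,0,0,0]
    - [0,-0.04,0,0,0,0,0]
    - [0,-0.04,0,0,0,0,0]

```text
time: 16.42
eef_pos: [0.511, -0.1395, 0.0314]
orientation: [0.155, 0.988, -0.0, 0.0]
force: [-0.0, -1.4, -1.2]
grip_width: 0.131
grasp_force: 32.6
```

Request:
jog_arm:
  motion:
    - [0,-0.01,0,0,0,0,0]
    - [0,-0.02,0,0,0,0,0]
    - [0,-0.03,0,0,0,0,0]
    - [0,-0.04,0,0,0,0,0]
    - [0,-0.04,0,0,0,0,0]

```text
time: 17.05
eef_pos: [0.5148, -0.1407, 0.0314]
orientation: [0.155, 0.988, -0.0, 0.0]
force: [0.8, 0.1, -1.9]
grip_width: 0.133
grasp_force: 32.6
```

Request:
jog_arm:
  motion:
    - [0,-0.01,0,0,0,0,0]
    - [0,-0.02,0,0,0,0,0]
    - [0,-0.03,0,0,0,0,0]
    - [0,-0.03,0,0,0,0,0]

```text
time: 17.55
eef_pos: [0.5176, -0.1416, 0.0314]
orientation: [0.155, 0.988, -0.0, 0.0]
force: [0.5, -0.3, -1.2]
grip_width: 0.139
grasp_force: 32.6
```

```bash
python3 f.py
```

```text
17.55 [ 0.51763242 -0.14162808  0.03141997] Ftool [-0.57 -0.1   1.21] Ttool [ 0.003 -0.111  0.011] yaw -17.777862567103107
```

Back about 70 mm in, no resistance.

Request:
jog_arm:
  motion:
    - [0,-0.01,0,0,0,0,0]
    - [0,-0.02,0,0,0,0,0]
    - [0,-0.03,0,0,0,0,0]
    - [0,-0.04,0,0,0,0,0]
    - [0,-0.04,0,0,0,0,0]

```text
time: 18.18
eef_pos: [0.5214, -0.1429, 0.0314]
orientation: [0.155, 0.988, -0.0, 0.0]
force: [0.1, 0.3, -0.5]
grip_width: 0.135
grasp_force: 32.6
```

Request:
jog_arm:
  motion:
    - [0,-0.01,0,0,0,0,0]
    - [0,-0.02,0,0,0,0,0]
    - [0,-0.03,0,0,0,0,0]
    - [0,-0.04,0,0,0,0,0]
    - [0,-0.04,0,0,0,0,0]

```text
time: 18.8
eef_pos: [0.5253, -0.1441, 0.0314]
orientation: [0.155, 0.988, -0.0, 0.0]
force: [0.1, -0.1, -1.1]
grip_width: 0.133
grasp_force: 32.6
```

Request:
jog_arm:
  motion:
    - [0,-0.01,0,0,0,0,0]
    - [0,-0.02,0,0,0,0,0]
    - [0,-0.02,0,0,0,0,0]

```text
time: 19.18
eef_pos: [0.5271, -0.1447, 0.0314]
orientation: [0.155, 0.988, -0.0, 0.0]
force: [0.7, -1.0, -0.7]
grip_width: 0.136
grasp_force: 32.6
```

```bash
python3 f.py
```

```text
19.175 [ 0.52712819 -0.14466993  0.03140985] Ftool [-1.   -0.76  0.74] Ttool [-0.049 -0.091  0.02 ] yaw -17.77639626597165
```

Request:
jog_arm:
  motion:
    - [0,0,0,0,0,0,0]
    - [0,-0.01,0,0,0,0,0]
    - [0,-0.01,0,0,0,0,0]
  squeeze: 20

```text
time: 19.55
eef_pos: [0.528, -0.1449, 0.0314]
orientation: [0.155, 0.988, -0.0, -0.0]
force: [-0.6, 0.1, -0.2]
grip_width: 0.136
grasp_force: 32.6
```

Request:
jog_arm:
  motion:
    - [0,-0.01,0,0,0,0,0]
    - [0,-0.01,0,0,0,0,0]

```text
time: 19.8
eef_pos: [0.529, -0.1453, 0.0314]
orientation: [0.155, 0.988, -0.0, 0.0]
force: [0.1, -0.5, -1.2]
grip_width: 0.133
grasp_force: 32.6
```

Request:
jog_arm:
  motion:
    - [0,-0.01,0,0,0,0,0]
    - [0,-0.01,0,0,0,0,0]

```text
time: 20.05
eef_pos: [0.53, -0.1456, 0.0314]
orientation: [0.155, 0.988, -0.0, 0.0]
force: [-0.1, 0.4, -0.9]
grip_width: 0.135
grasp_force: 32.6
```

Request:
jog_arm:
  motion:
    - [0,-0.01,0,0,0,0,0]
    - [0,-0.01,0,0,0,0,0]

```text
time: 20.3
eef_pos: [0.5309, -0.1459, 0.0314]
orientation: [0.155, 0.988, -0.0, 0.0]
force: [0.1, -0.6, -0.6]
grip_width: 0.133
grasp_force: 32.6
```

Request:
jog_arm:
  motion:
    - [0,-0.01,0,0,0,0,0]
    - [0,-0.01,0,0,0,0,0]

```text
time: 20.55
eef_pos: [0.5319, -0.1462, 0.0314]
orientation: [0.155, 0.988, -0.0, 0.0]
force: [-0.7, -1.0, -1.2]
grip_width: 0.134
grasp_force: 32.7
```

Request:
jog_arm:
  motion:
    - [0,-0.01,0,0,0,0,0]
    - [0,-0.01,0,0,0,0,0]

```text
time: 20.8
eef_pos: [0.5328, -0.1465, 0.0314]
orientation: [0.155, 0.988, -0.0, 0.0]
force: [0.1, -0.4, -0.6]
grip_width: 0.134
grasp_force: 32.6
```

Request:
jog_arm:
  motion:
    - [0,-0.01,0,0,0,0,0]
    - [0,-0.01,0,0,0,0,0]

```text
time: 21.05
eef_pos: [0.5337, -0.1468, 0.0314]
orientation: [0.155, 0.988, -0.0, 0.0]
force: [0.9, -0.1, -1.5]
grip_width: 0.132
grasp_force: 32.6
```

Request:
jog_arm:
  motion:
    - [0,-0.01,0,0,0,0,0]
    - [0,-0.01,0,0,0,0,0]

```text
time: 21.3
eef_pos: [0.5347, -0.1471, 0.0314]
orientation: [0.155, 0.988, -0.0, 0.0]
force: [0.2, -0.7, -0.4]
grip_width: 0.134
grasp_force: 32.6
```

Request:
jog_arm:
  motion:
    - [0,-0.01,0,0,0,0,0]
    - [0,-0.01,0,0,0,0,0]

```text
time: 21.55
eef_pos: [0.5357, -0.1474, 0.0314]
orientation: [0.155, 0.988, -0.0, 0.0]
force: [0.4, 0.1, -1.4]
grip_width: 0.135
grasp_force: 32.6
```

Request:
jog_arm:
  motion:
    - [0,-0.01,0,0,0,0,0]
    - [0,-0.01,0,0,0,0,0]

```text
time: 21.8
eef_pos: [0.5366, -0.1477, 0.0314]
orientation: [0.155, 0.988, -0.0, 0.0]
force: [-0.0, 0.5, -0.6]
grip_width: 0.136
grasp_force: 32.6
```

Request:
jog_arm:
  motion:
    - [0,-0.01,0,0,0,0,0]
    - [0,-0.01,0,0,0,0,0]

```text
time: 22.05
eef_pos: [0.5376, -0.148, 0.0314]
orientation: [0.155, 0.988, -0.0, 0.0]
force: [0.3, -0.7, -0.5]
grip_width: 0.134
grasp_force: 32.6
```

Request:
jog_arm:
  motion:
    - [0,-0.01,0,0,0,0,0]
    - [0,-0.01,0,0,0,0,0]

```text
time: 22.3
eef_pos: [0.5385, -0.1483, 0.0314]
orientation: [0.155, 0.988, -0.0, 0.0]
force: [0.6, 0.2, -1.1]
grip_width: 0.133
grasp_force: 32.7
```

```bash
python3 f.py
```

```text
22.3 [ 0.53851647 -0.14833264  0.03139475] Ftool [-0.56  0.37  1.08] Ttool [-0.045 -0.068 -0.041] yaw -17.778290227289407
```

Request:
jog_arm:
  motion:
    - [0,-0.01,0,0,0,0,0]
    - [0,-0.01,0,0,0,0,0]

```text
time: 22.55
eef_pos: [0.5395, -0.1486, 0.0314]
orientation: [0.155, 0.988, -0.0, 0.0]
force: [0.7, -0.4, -0.3]
grip_width: 0.136
grasp_force: 32.6
```

Request:
jog_arm:
  motion:
    - [0,-0.01,0,0,0,0,0]
    - [0,-0.01,0,0,0,0,0]

```text
time: 22.8
eef_pos: [0.5404, -0.1489, 0.0314]
orientation: [0.155, 0.988, -0.0, 0.0]
force: [0.1, 0.5, -0.1]
grip_width: 0.131
grasp_force: 32.7
```

Request:
jog_arm:
  motion:
    - [0,-0.01,0,0,0,0,0]
    - [0,-0.01,0,0,0,0,0]

```text
time: 23.05
eef_pos: [0.5414, -0.1492, 0.0314]
orientation: [0.155, 0.988, -0.0, 0.0]
force: [0.6, -0.1, -0.4]
grip_width: 0.134
grasp_force: 32.7
```

Request:
jog_arm:
  motion:
    - [0,-0.01,0,0,0,0,0]
    - [0,-0.01,0,0,0,0,0]

```text
time: 23.3
eef_pos: [0.5423, -0.1495, 0.0314]
orientation: [0.155, 0.988, -0.0, 0.0]
force: [0.2, 0.4, -0.4]
grip_width: 0.136
grasp_force: 32.7
```

Request:
jog_arm:
  motion:
    - [0,-0.01,0,0,0,0,0]
    - [0,-0.01,0,0,0,0,0]

```text
time: 23.55
eef_pos: [0.5433, -0.1499, 0.0314]
orientation: [0.155, 0.988, -0.0, 0.0]
force: [-0.4, -0.7, 0.3]
grip_width: 0.133
grasp_force: 32.7
```

Request:
jog_arm:
  motion:
    - [0,-0.01,0,0,0,0,0]
    - [0,-0.01,0,0,0,0,0]

```text
time: 23.8
eef_pos: [0.5442, -0.1502, 0.0314]
orientation: [0.155, 0.988, -0.0, 0.0]
force: [0.2, -0.3, -1.1]
grip_width: 0.132
grasp_force: 32.7
```

Request:
jog_arm:
  motion:
    - [0,-0.01,0,0,0,0,0]
    - [0,-0.01,0,0,0,0,0]

```text
time: 24.05
eef_pos: [0.5447, -0.1502, 0.0313]
orientation: [0.155, 0.988, 0.0, -0.001]
force: [-4.1, 1.5, 2.1]
grip_width: 0.133
grasp_force: 33.0
```

Request:
jog_arm:
  motion:
    - [0,-0.01,0,0,0,0,0]
    - [0,-0.01,0,0,0,0,0]

```text
time: 24.3
eef_pos: [0.5448, -0.1502, 0.0312]
orientation: [0.154, 0.988, 0.0, -0.002]
force: [-14.7, 4.0, 8.1]
grip_width: 0.137
grasp_force: 34.1
```

Request:
jog_arm:
  motion:
    - [0,-0.01,0,0,0,0,0]
    - [0,-0.01,0,0,0,0,0]

```text
time: 24.55
eef_pos: [0.545, -0.1502, 0.0312]
orientation: [0.154, 0.988, 0.0, -0.003]
force: [-22.9, 6.8, 15.3]
grip_width: 0.132
grasp_force: 35.1
```

```bash
python3 f.py
```

```text
24.55 [ 0.54499174 -0.15021976  0.03123949] Ftool [ 23.96  -0.53 -15.17] Ttool [0.029 3.356 0.152] yaw -17.76911294539002
```

Firm, purely axial contact at about 99 mm, inside the stop range with no side load, so this is the stop. I'll ease the pressure off, then release.

Request:
jog_arm:
  motion:
    - [0,0.01,0,0,0,0,0]
    - [0,0.02,0,0,0,0,0]
    - [0,0.02,0,0,0,0,0]

```text
time: 24.92
eef_pos: [0.5447, -0.1503, 0.0313]
orientation: [0.155, 0.988, 0.0, -0.0]
force: [-5.7, 2.6, 1.8]
grip_width: 0.136
grasp_force: 32.9
```

```bash
python3 f.py
```

```text
24.925 [ 0.54474493 -0.15026704  0.03126768] Ftool [ 6.22  0.73 -1.78] Ttool [-0.083  0.84  -0.033] yaw -17.77881866134056
```

Request:
jog_arm:
  motion:
    - [20,0,0,0,0,0,0]
    - [30,0,0,0,0,0,0]
    - [40,0,0,0,0,0,0]
    - [40,0,0,0,0,0,0]
    - [40,0,0,-0.2,0,0,0]
    - [40,0,0,-0.4,0,0,0]
    - [40,0.1,0,-0.6,0,0,0]
    - [30,0.3,0,-0.6,0,0,0]
    - [0,0.5,0,-0.6,0,0,0]
    - [0,0.5,0,-0.6,0,0,0]
    - [0,0.5,0,-0.4,0,0,0]
    - [0,0.5,0,-0.2,0,0,0]
    - [0,0.5,0,-0.05,0,0,0]
    - [0,0.5,0,-0.05,0,0,0]

```text
time: 26.68
eef_pos: [0.4973, -0.1351, 0.0355]
orientation: [0.155, 0.988, 0.0, -0.001]
force: [-0.4, 0.4, 0.4]
grip_width: -0.001
grasp_force: 0.0
```

```bash
python3 f.py; python3 - <<'E'
from h import *
a,d=cap('wrist','w3.png');b,e=cap('side','s3.png')
cv2.imwrite('pics/c3.png',np.hstack([cv2.resize(a[:,:,::-1],(400,250)),cv2.resize(b[190:310,290:450,::-1],(400,300),interpolation=cv2.INTER_CUBIC)[:250]]))
E
```

```text
26.675 [ 0.49732869 -0.13509054  0.03552101] Ftool [ 0.48  0.25 -0.4 ] Ttool [0.013 0.037 0.011] yaw -17.780589887634964
```

View pics/c3.png

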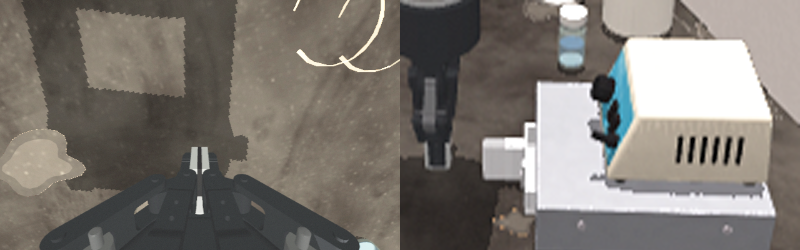

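The right panel shows the tray seated, with its front wall and fin standing out at (505,160). The closed fingers are behind the fin at (435,150). Now a gentle press on the fin's end.

Request:
jog_arm:
  motion:
    - [0,-0.06,0,0,0,0,0]
    - [0,-0.12,0,0,0,0,0]
    - [0,-0.17,0,0,0,0,0]
    - [0,-0.17,0,0,0,0,0]

```text
time: 27.28
eef_pos: [0.514, -0.1405, 0.0364]
orientation: [0.154, 0.988, -0.0, 0.0]
force: [0.4, 1.3, -0.2]
grip_width: -0.005
grasp_force: 0.0
```

Request:
jog_arm:
  motion:
    - [0,-0.01,0,0,0,0,0]
    - [0,-0.02,0,0,0,0,0]
    - [0,-0.02,0,0,0,0,0]

```text
time: 27.65
eef_pos: [0.5156, -0.141, 0.0364]
orientation: [0.155, 0.988, -0.0, 0.0]
force: [0.1, 0.2, -0.3]
grip_width: 0.001
grasp_force: 0.0
```

Request:
jog_arm:
  motion:
    - [0,-0.01,0,0,0,0,0]
    - [0,-0.01,0,0,0,0,0]

```text
time: 27.9
eef_pos: [0.5166, -0.1413, 0.0364]
orientation: [0.155, 0.988, -0.0, 0.0]
force: [-0.7, -1.1, 0.7]
grip_width: 0.003
grasp_force: 0.0
```

Request:
jog_arm:
  motion:
    - [0,-0.01,0,0,0,0,0]
    - [0,-0.01,0,0,0,0,0]

```text
time: 28.15
eef_pos: [0.5175, -0.1416, 0.0364]
orientation: [0.155, 0.988, -0.0, -0.0]
force: [-0.2, 0.9, -0.2]
grip_width: 0.004
grasp_force: 0.0
```

Request:
jog_arm:
  motion:
    - [0,-0.01,0,0,0,0,0]
    - [0,-0.01,0,0,0,0,0]

```text
time: 28.4
eef_pos: [0.5185, -0.1419, 0.0364]
orientation: [0.155, 0.988, -0.0, -0.0]
force: [0.3, 0.3, 0.3]
grip_width: -0.002
grasp_force: 0.0
```

Request:
jog_arm:
  motion:
    - [0,-0.01,0,0,0,0,0]
    - [0,-0.01,0,0,0,0,0]

```text
time: 28.65
eef_pos: [0.5195, -0.1422, 0.0364]
orientation: [0.155, 0.988, -0.0, 0.0]
force: [-0.1, -0.6, -0.7]
grip_width: 0.003
grasp_force: 0.0
```

Request:
jog_arm:
  motion:
    - [0,-0.01,0,0,0,0,0]
    - [0,-0.01,0,0,0,0,0]

```text
time: 28.9
eef_pos: [0.5204, -0.1425, 0.0364]
orientation: [0.155, 0.988, -0.0, 0.0]
force: [-0.8, -0.6, -0.6]
grip_width: -0.001
grasp_force: 0.0
```

Request:
jog_arm:
  motion:
    - [0,-0.01,0,0,0,0,0]
    - [0,-0.01,0,0,0,0,0]

```text
time: 29.15
eef_pos: [0.5213, -0.1428, 0.0364]
orientation: [0.155, 0.988, -0.0, -0.0]
force: [-0.5, -0.0, -0.9]
grip_width: 0.003
grasp_force: 0.0
```

Request:
jog_arm:
  motion:
    - [0,-0.01,0,0,0,0,0]
    - [0,-0.01,0,0,0,0,0]

```text
time: 29.4
eef_pos: [0.5223, -0.1431, 0.0364]
orientation: [0.155, 0.988, -0.0, -0.0]
force: [-0.6, 0.8, -0.7]
grip_width: 0.001
grasp_force: 0.0
```

Request:
jog_arm:
  motion:
    - [0,-0.01,0,0,0,0,0]
    - [0,-0.01,0,0,0,0,0]

```text
time: 29.65
eef_pos: [0.5233, -0.1434, 0.0364]
orientation: [0.155, 0.988, -0.0, 0.0]
force: [-0.2, 0.1, 0.1]
grip_width: 0.0
grasp_force: 0.0
```

Request:
jog_arm:
  motion:
    - [0,-0.01,0,0,0,0,0]
    - [0,-0.01,0,0,0,0,0]

```text
time: 29.9
eef_pos: [0.5237, -0.1435, 0.0363]
orientation: [0.154, 0.988, 0.0, -0.001]
force: [-6.1, 1.9, 3.7]
grip_width: -0.0
grasp_force: 2.9
```

```bash
python3 f.py
```

```text
29.9 [ 0.52368955 -0.14353129  0.03633946] Ftool [ 6.37 -0.01 -3.72] Ttool [0.012 0.92  0.03 ] yaw -17.77298725385674
```

Request:
jog_arm:
  motion:
    - [0,-0.006,0,0,0,0,0]
    - [0,-0.006,0,0,0,0,0]

```text
time: 30.15
eef_pos: [0.5237, -0.1435, 0.0363]
orientation: [0.154, 0.988, 0.0, -0.001]
force: [-11.0, 3.3, 7.7]
grip_width: -0.002
grasp_force: 5.6
```

```bash
python3 f.py
```

```text
30.15 [ 0.52374082 -0.1435292   0.03630865] Ftool [11.47 -0.23 -7.66] Ttool [ 0.018  1.699 -0.032] yaw -17.77161883280623
```

Solid at 11 N and purely axial, so the tray is home. Now I'll back away.

Request:
jog_arm:
  motion:
    - [0,0.02,0,0,0,0,0]
    - [0,0.1,0,0,0,0,0]
    - [0,0.3,0,0,0,0,0]
    - [0,0.5,0,-0.2,0,0,0]
    - [0,0.5,0,-0.6,0,0,0]
    - [0,0.5,0,-1,0,0,0]
    - [0,0.5,0,-1,0,0,0]

```text
time: 31.02
eef_pos: [0.478, -0.129, 0.1393]
orientation: [0.155, 0.988, -0.001, 0.002]
force: [-0.6, -0.1, 0.4]
grip_width: 0.002
grasp_force: 0.0
```

```bash
python3 f.py; python3 - <<'E'
from h import *
a,d=cap('wrist','w4.png');b,e=cap('side','s4.png')
cv2.imwrite('pics/c4.png',np.hstack([cv2.resize(a[:,:,::-1],(400,250)),cv2.resize(b[190:310,290:450,::-1],(400,300),interpolation=cv2.INTER_CUBIC)[:250]]))
E
```

```text
31.025 [ 0.47798788 -0.12900862  0.13925282] Ftool [ 0.49 -0.28 -0.43] Ttool [-0.009 -0.028 -0.032] yaw -17.778114045197828
```

View pics/c4.png

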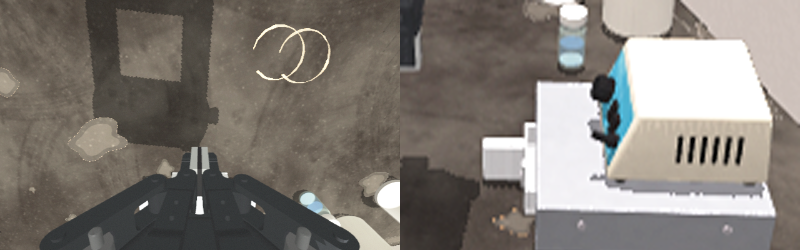

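The tray hasn't moved: its fin is at (505,160) in the right panel. The arm is clear of everything, so I'm handing in.

```bash
python3 -c "
from plant import order;print(order.close_job())"
```

```text
the job is handed in; nothing more can be done
None
```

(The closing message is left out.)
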